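Find the stamped findings crate and send it to dispatch

TASK

Only push here, with the fingertips or the outside of the fingers; nothing is to be gripped, lifted or carried. Tip the left-hand crate (as the robot sees it) over towards the robot so that it lies on its near side for a second with its underside in view from across the bench, and tip it back upright; then do the same with the right-hand crate. Then push the crate that has the ring-and-cross stamp underneath, upright, along the bench until its far side sits flush against the black dispatch rail, leaving the other crate upright about where it was and everything else undisturbed.

Things in the scene. Friction and masses are not known exactly. Their poses are not given: they have to be found in the camera images.
- stamped_crate: The crate with a dark ring (53 mm) and cross burnt into its underside; it may stand left or right. Open light wooden crate, 65 mm deep (x), 130 wide (y), 110 high, walls 8 mm, two black boxes fixed low in it; about 0.36 kg. Origin: centre of its underside; z up, x from its near to its far wall, away from the robot at the start (yaw up to 0.25 rad).
- stamped_crate_near (a point): Middle of that crate's near bottom edge, which runs along crate y, 32.5 mm to -x of its origin. Pushed near the top of the far wall towards the robot and upward along the arc, the crate tips about this edge, drops past about 45 degrees and lies on its near wall, 65 mm high, underside away from the robot; pushed at its upper rim forward and upward, it tips back. Pushed low (under 35 mm) it slides.
- stamped_crate_far_left (a point): Far left bottom corner of that crate, as the robot sees it.
- stamped_crate_far_right (a point): Far right bottom corner of that crate, as the robot sees it.
- plain_crate: The crate with a bare underside, else like the stamped one. Open light wooden crate, 65 mm deep (x), 130 wide (y), 110 high, walls 8 mm, two black boxes fixed low in it; about 0.36 kg. Origin: centre of its underside; z up, x from its near to its far wall, away from the robot at the start (yaw up to 0.25 rad).
- plain_crate_near (a point): Middle of that crate's near bottom edge, which runs along crate y, 32.5 mm to -x of its origin. Pushed near the top of the far wall towards the robot and upward along the arc, the crate tips about this edge, drops past about 45 degrees and lies on its near wall, 65 mm high, underside away from the robot; pushed at its upper rim forward and upward, it tips back. Pushed low (under 35 mm) it slides.
- plain_crate_far_left (a point): Far left bottom corner of that crate, as the robot sees it.
- plain_crate_far_right (a point): Far right bottom corner of that crate, as the robot sees it.
- rail: The dispatch rail: a straight fixed black steel strip 660 mm long, 12 mm thick, 35 mm high, across the far part of the bench. Origin: middle of its underside; its x is square to the strip, pointing away from the robot; its y along the strip. The face towards the robot is at -6 mm in its x.
- third_hand: Bystander between the crates: soldering clamp stand, round black base 54 mm across with a brass post, 66 mm high. Origin under its centre.
- charcoal: Bystander: dark soldering block 100 x 50 x 30 mm, far out on the left. Origin under its centre.
- flux_jar: Bystander: amber glass jar 54 mm across, 60 mm high, far out on the left. Origin under its centre.
- dish: Bystander: white dish 70 mm across, 30 mm high, far out on the right. Origin under its centre.
- steel_block: Bystander: steel bench block 64 x 64 x 20 mm, far out on the right. Origin under its centre.
- mandrel_stub: Bystander between the crates, nearer the rail: standing tapered steel ring mandrel, 28 mm across at its foot, 100 mm high. Origin under its centre.
Not all that is in view belongs to the job. Leave any blue or turquoise look-alike of the stamped_crate alone.

How it is judged:
By the outcome, as a careful person would: the job done as asked, in the order asked, and still so for the second after the job is handed in, with the robot touching nothing.
It also fails if it takes over 69 s, if anything falls off the work surface, if the arm or the gripper's body presses on something with over 40 N, if the wrist force passes 120 N, or if a joint passes its speed limit or range.

ROBOT

A 7-joint arm with a two-finger parallel gripper is mounted at the origin on the work surface. World frame = base frame: x ahead of the robot, y to its left, z up, the work surface at z = 0. Lengths are in m, angles in rad, forces in N, time in s.
With the tool pointing down it reaches from about 0.4 to 0.85 m from the base axis. Payload 4.5 kg.
Tool frame: the origin (TCP) lies at the very end of the fingers, on their centre line; the grasp point (between the pads) lies 19 mm behind it; z points along the fingers, y is the line along which they close (so a half turn about z gives the same grasp; the last joint's range is limited). The gripper opens to 88 mm and grips with 3 to 60 N. Pads are 18 mm wide; open, the fingers measure 123 mm over their backs; the gripper's body (75 mm by 187 mm) begins 45 mm behind the grasp point.
Start: joints at [1.29, 0.689, -0.195, 1.565, 0.157, 0.902, -0.215], TCP at [0.194, -0.594, 0.213] pointing down, gripper open.
Joint ranges: [-3.01, 3.01], [-0.46, 2.08], [-1.47, 1.51], [0.13, 2.56], [-1, 4.14], [0.04, 2.09], [-2.66, 2.66]. Speed limits (rad/s): [2.57, 2.57, 3.14, 3.14, 3.14, 3.14, 3.14].

INTERFACE

Orientations are given as a unit quaternion [x, y, z, w].
In Python, from plant import r gives the robot as it stands. The module is installed in compiled form; this text tells all that it offers.
- The arm moves only by the tool step_arm, never from a script. Its argument "increments" is a list of rows, each a list of 2 entries, a list of its own where there are three numbers: the shift along the world's x, y, z in cm, then the turn, a rotation vector about the world's x, y, z in degrees. A call has exactly 10 rows; each row shifts and turns the commanded pose from where the row before left it; what a row does not reach is not made up. A row lasts 1/10 s, in which the tool goes at most 50 mm and 8.59 degrees, less where a joint would pass 70% of its speed; a pose out of reach is approached as far as the arm can. A call is refused whole if a number of a shift passes 5 or a number of a turn 8.59, either way. A call with a gripper value outside its range is refused whole. "fingers" is the opening, from 0 (shut) to 1 (fully open), set as the call begins (left out, the last holds). The fingers move at their own pace and stop on an object; "grip_force" is the grip in N (left out, the last holds). Time passes only in rows, so rows that do not move let the fingers close, or fill a call up. It gives the time, the measured TCP pose, the force, the opening and the grip force at its end, in the units of the state.
- r.get_state(): the state, without advancing time (a new reading comes with each control period).
- r.snapshot(name): name is "scene" or "side" or "wrist"; returns (picture, depth): 420x560x3 uint8, red, green, blue; 420x560 float32, m along the optical axis (not along the pixel's ray), 0 where there is no reading.
- r.calibration(name): a dict with "fov_y" (degrees; the focal length in pixels is half the picture's height over the tangent of half this angle, whatever the lens; pixels are square), "cx", "cy" (the principal point, pixels), "R" (3x3) and "t" (3): a world point X has camera coordinates R X + t. Camera axes: x right, y down, z forward; pixel columns grow to the right and rows downward; lengths in m; the calibration is good to about 2 mm. A picture is of the moment at which its call begins: read the wrist's pose just before it. calibration takes no time and is no camera call; for the wrist camera it gives the pose at the moment of the call.
- r.finish_job(): hands the job in; it is judged then, once.
The state is a dict: "clock": time; "q": joint angles; "qd": joint speeds; "joint_torque": joint torques, N m; "tool_pos": TCP position; "eef_rot": TCP orientation; "contact_force": force on the tool from outside, world axes, zero at the start; "moment": the same for the moment, N m; "opening": opening from 0.0 (shut) to 1.0 (fully open); "finger_force": force on a finger pad.
Only numpy, scipy, OpenCV 4.12 (cv2) and the standard library are available. Lean on these libraries where they do the work, as an engineer would, in place of code of your own. Each camera call takes 0.05 s, during which the arm holds its last target. There are 200 camera calls.

## Working session

There is one attempt and no reset: what is moved stays moved. The work goes in short steps, Python scripts to look and compute and a tool call to move; the robot and the scene stay as the last step left them, time stands still between calls to the robot, and variables do not carry over. Pictures are saved under pics/ and viewed, at most 10 in all, crops included, and the job is handed in when it is done.

Besides the shell and the picture viewer there is one more tool, called after ">>>" as name([rows], argument=value, ...), one row to a line, values as JSON. step_arm: Moves the arm, as the interface text tells. Its arguments: {"type":"object","properties":{"increments":{"type":"array","items":{"type":"array"}},"fingers":{"type":"number"},"grip_force":{"type":"number"}},"required":["increments"]}

```bash
mkdir -p pics
cat > h.py <<'E'
import numpy as np, cv2
from plant import r
def snap(n):
    s=r.calibration(n); im,d=r.snapshot(n); return im,d,s
def pts(d,c):
    f=210/np.tan(np.radians(c["fov_y"])/2)
    v,u=np.mgrid[0:420,0:560]
    P=np.stack([(u-c["cx"])/f*d,(v-c["cy"])/f*d,d],-1)
    return (P-np.array(c["t"]))@np.array(c["R"])   # world = R^T (P-t)
E
python3 - <<'E'
from h import *
ims=[]
for n in("scene","side"):
    im,d,c=snap(n); np.savez(f"{n}0.npz",im=im,d=d,**{k:np.array(v) for k,v in c.items()})
    cv2.imwrite(f"pics/{n}0.png",im[:,:,::-1]); print(n,{k:np.round(v,3).tolist() for k,v in c.items()}, (-np.array(c["R"]).T@c["t"]).round(3))
print(r.get_state())
E
```

```text
scene {'fov_y': 42.46, 'cx': 275.91, 'cy': 207.404, 'R': [[-0.777, 0.629, 0.007], [0.364, 0.459, -0.81], [-0.513, -0.627, -0.586]], 't': [0.427, -0.183, 1.727]} [1.284 0.898 0.861]
side {'fov_y': 44.034, 'cx': 278.136, 'cy': 210.434, 'R': [[-0.813, -0.582, 0.015], [-0.408, 0.55, -0.728], [0.416, -0.598, -0.685]], 't': [0.43, 0.268, 1.095]} [0.004 0.757 0.939]
{'clock': 0.1, 'q': array([ 1.28978402,  0.68987693, -0.19455489,  1.56623246,  0.15731122,
        0.90253379, -0.21509145]), 'qd': array([ 0.00078552, -0.00085959, -0.0010003 , -0.00368201, -0.00027784,
       -0.00054769, -0.00026264]), 'joint_torque': array([-1.85068253e-03, -5.28499818e+01, -1.27088808e+00, -1.53835416e+01,
       -5.25181345e-02,  2.01082032e-03,  1.89530192e-05]), 'tool_pos': array([ 0.19330152, -0.59370738,  0.21180766]), 'eef_rot': array([ 9.87627639e-01,  1.56815056e-01, -1.86137406e-04, -8.06793623e-04]), 'contact_force': array([-0.68535469, -0.54427882, -0.35388074]), 'moment': array([-0.02208114,  0.01529151, -0.03756004]), 'finger_force': 0.0, 'opening': 1.0009154569972327}
```

View pictures.

View pics/scene0.png

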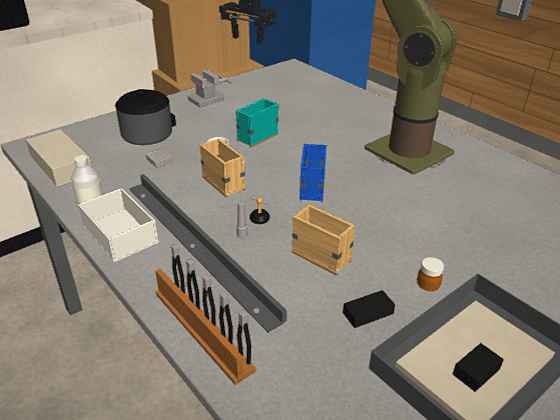

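View pics/side0.png

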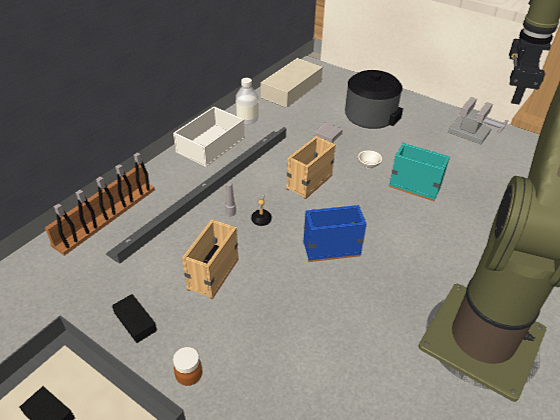

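The scene view shows the left crate at about (323,238) and the right one at (222,166). The stand (260,212) and mandrel (242,220) sit between them, with the rail from (140,180) to (283,320). The blue crate (313,172) and teal crate (258,122) are look-alikes. The side view shows the same layout.

```bash
cat > m.py <<'E'
from h import *
def measure(tag,im,d,c,verbose=True):
    P=pts(d,c); hsv=cv2.cvtColor(im,cv2.COLOR_RGB2HSV); ok=(d>0)
    X,Y,Z=P[...,0],P[...,1],P[...,2]
    reg=ok&(X>.25)&(X<.95)&(abs(Y)<.6)
    H,S,V=hsv[...,0],hsv[...,1],hsv[...,2]
    masks=dict(wood=(H>10)&(H<24)&(S>70)&(V>110)&(Z>.006)&(Z<.16),blue=(H>108)&(H<128)&(S>120)&(Z>.006),teal=(H>78)&(H<98)&(S>120)&(Z>.006),
      dark=(V<90)&(S<90)&(Z>.006)&(Z<.12), other=(Z>.012)&(Z<.13))
    for n,m in masks.items():
        k,L,st,_=cv2.connectedComponentsWithStats((m&reg).astype(np.uint8))
        for i in range(1,k):
            if st[i,4]<60: continue
            q=P[L==i]; 
            rc=cv2.minAreaRect((q[:,:2]*1000).astype(np.float32))
            top=q[q[:,2]>np.percentile(q[:,2],98)-.012]
            rt=cv2.minAreaRect((top[:,:2]*1000).astype(np.float32))
            print(tag,n,st[i].tolist(),'z',np.percentile(q[:,2],[2,98]).round(3),'x',np.percentile(q[:,0],[1,99]).round(3),'y',np.percentile(q[:,1],[1,99]).round(3),'rect',np.round(rc[0]),np.round(rc[1]),round(rc[2],1),'TOP',np.round(rt[0]),np.round(rt[1]),round(rt[2],1))
E
python3 - <<'E'
from m import *
for n in("scene","side"):
    z=np.load(n+"0.npz"); measure(n,z["im"],z["d"],{k:z[k] for k in("fov_y","cx","cy","R","t")})
E
```

```text
scene wood [200, 138, 45, 58, 1701] z [0.01 0.11] x [0.545 0.612] y [-0.275 -0.144] rect [ 547. -280.] [303. 104.] 67.8 TOP [ 577. -212.] [139.  68.] 88.9
scene wood [292, 204, 63, 69, 2915] z [0.01 0.11] x [0.532 0.617] y [0.139 0.27 ] rect [574. 202.] [ 74. 133.] 12.4 TOP [573. 201.] [ 72. 131.] 12.1
scene wood [156, 269, 100, 114, 1628] z [0.008 0.072] x [0.898 0.948] y [0.075 0.369] rect [923. 220.] [302.  52.] 89.8 TOP [935. 220.] [302.  15.] 89.8
scene wood [423, 274, 19, 17, 224] z [0.007 0.042] x [0.433 0.473] y [0.422 0.449] rect [454. 438.] [19. 45.] 61.5 TOP [454. 438.] [19. 45.] 61.5
scene blue [300, 144, 26, 57, 1178] z [0.01  0.111] x [0.335 0.459] y [-0.09   0.036] rect [395. -29.] [138.  63.] 45.0 TOP [395. -29.] [138.  63.] 44.9
scene teal [236, 98, 42, 48, 1472] z [0.01 0.11] x [0.262 0.398] y [-0.406 -0.328] rect [ 329. -367.] [141.  75.] 8.6 TOP [ 329. -368.] [140.  72.] 8.9
scene dark [121, 97, 55, 48, 1613] z [0.01  0.119] x [0.516 0.686] y [-0.599 -0.533] rect [ 598. -565.] [186.  70.] 0.1 TOP [ 606. -565.] [ 67. 165.] 89.5
scene dark [141, 175, 145, 147, 1852]
[... 8392 characters left out ...]
111] x [0.524 0.605] y [0.137 0.272] rect [567. 204.] [ 68. 134.] 12.2 TOP [568. 203.] [ 67. 133.] 12.5
side other [112, 294, 45, 47, 1104] z [0.014 0.033] x [0.563 0.665] y [0.372 0.435] rect [615. 402.] [ 51. 103.] 75.2 TOP [615. 402.] [ 51. 102.] 75.3
side other [17, 316, 169, 104, 1888] z [0.013 0.052] x [0.377 0.72 ] y [0.499 0.597] rect [557. 513.] [357.  98.] 13.1 TOP [557. 513.] [357.  98.] 13.1
side other [35, 346, 122, 74, 3896] z [0.014 0.02 ] x [0.436 0.677] y [0.531 0.599] rect [550. 565.] [260.  70.] 0.1 TOP [550. 565.] [260.  70.] 0.1
side other [173, 347, 30, 37, 852] z [0.014 0.062] x [0.414 0.462] y [0.402 0.451] rect [439. 426.] [52. 50.] 3.0 TOP [441. 425.] [47. 48.] 83.3
```

>>> step_arm([
  [[2.1,4.0,0.5],[0,0,-1]],
  [[2.1,4.0,0.5],[0,0,-1]],
  [[2.1,4.0,0.5],[0,0,-1]],
  [[2.1,4.0,0.5],[0,0,-1]],
  [[2.1,4.0,0],[0,0,-1]],
  [[2.1,4.0,0],[0,0,-0.8]],
  [[2.1,4.0,0],[0,0,0]],
  [[2.1,4.0,0],[0,0,0]],
  [[2.1,4.0,0],[0,0,0]],
  [[2.1,4.0,0],[0,0,0]],
], fingers=0.5)

```text
clock: 1.1
tool_pos: [0.4039, -0.1926, 0.2324]
eef_rot: [0.994, 0.107, -0.0, -0.0]
contact_force: [0.9, -0.3, 0.4]
opening: 0.501
finger_force: 0.0
```

>>> step_arm([
  [[2.2,4.0,0],[0,0,0]],
  [[2.2,4.0,0],[0,0,0]],
  [[2.2,4.0,0],[0,0,0]],
  [[2.2,4.0,0],[0,0,0]],
  [[2.2,4.0,0],[0,0,0]],
  [[2.2,4.0,0],[0,0,0]],
  [[2.2,4.0,0],[0,0,0]],
  [[2.2,4.0,0],[0,0,0]],
  [[2.2,4.0,0],[0,0,0]],
  [[2.2,4.0,0],[0,0,0]],
])

```text
clock: 2.1
tool_pos: [0.6238, 0.2073, 0.2321]
eef_rot: [0.994, 0.107, -0.0, 0.0]
contact_force: [0.9, -0.2, -0.8]
opening: 0.497
finger_force: 0.0
```

>>> step_arm([
  [[0.7,0.6,-2.3],[0,0,0]],
  [[0,0,-2.3],[0,0,0]],
  [[0,0,-2.3],[0,0,0]],
  [[0,0,-2.3],[0,0,0]],
  [[0,0,-2.3],[0,0,0]],
  [[0,0,-2.2],[0,0,0]],
  [[-0.5,-0.1,0],[0,0,0]],
  [[-0.5,-0.1,0],[0,0,0]],
  [[-0.3,-0.1,0],[0,0,0]],
  [[-0.2,0,0],[0,0,0]],
])

```text
clock: 3.1
tool_pos: [0.6159, 0.2087, 0.097]
eef_rot: [0.994, 0.107, 0.001, -0.0]
contact_force: [-0.3, -0.2, 0.2]
opening: 0.498
finger_force: 0.0
```

>>> step_arm([
  [[-0.4,-0.1,0],[0,0,0]],
  [[-0.88,-0.19,0.45],[0,0,0]],
  [[-0.88,-0.19,0.45],[0,0,0]],
  [[-0.93,-0.2,0.35],[0,0,0]],
  [[-0.93,-0.2,0.35],[0,0,0]],
  [[-0.98,-0.21,0.15],[0,0,0]],
  [[-0.98,-0.21,0.15],[0,0,0]],
  [[-0.98,-0.21,0],[0,0,0]],
  [[-0.6,-0.12,0],[0,0,0]],
  [[0,0,0],[0,0,0]],
])

```text
clock: 4.1
tool_pos: [0.5389, 0.1922, 0.1148]
eef_rot: [0.994, 0.107, -0.0, 0.0]
contact_force: [0.2, 0.4, -0.2]
opening: 0.499
finger_force: 0.0
```

Run:
```python
from h import *
ims=[cv2.cvtColor(snap(n)[0],cv2.COLOR_RGB2BGR) for n in("scene","side")]
cv2.imwrite("pics/t1.png",np.hstack([ims[0][130:330,180:500],ims[1][110:310,100:400]]))
```

```text
(no output)
```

View pics/t1.png

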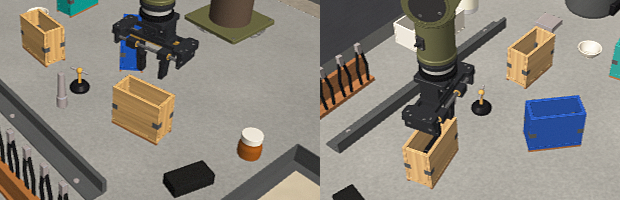

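The crate (left panel 143,105) is upright again and the fingers sit just above its rim, so the tip slid over the top. I'll measure, then go again lower.

```bash
cat > w.py <<'E'
from h import *
def crates(n,y0,y1,zlo=.09,zhi=.125,show=True):
    im,d,c=snap(n);P=pts(d,c);hsv=cv2.cvtColor(im,cv2.COLOR_RGB2HSV);H,S,V=[hsv[...,i] for i in range(3)]
    m=(d>0)&(H>10)&(H<24)&(S>70)&(V>90)&(P[...,2]>zlo)&(P[...,2]<zhi)&(P[...,0]>.38)&(P[...,0]<.86)&(P[...,1]>y0)&(P[...,1]<y1)
    k,L,st,_=cv2.connectedComponentsWithStats(cv2.morphologyEx(m.astype(np.uint8),cv2.MORPH_CLOSE,np.ones((5,5))))
    q=P[m&(L==1+np.argmax(st[1:,4]))]; rt=cv2.minAreaRect((q[:,:2]*1000).astype(np.float32)); print(n,len(q),np.round(rt[0],1),np.round(rt[1],1),round(rt[2],1),'z',np.percentile(q[:,2],[2,50,98]).round(3))
    return q
E
python3 - <<'E'
from w import *
for n in("scene","side"): crates(n,.08,.33)
E
```

```text
scene 1022 [573.  201.4] [ 72.5 132.1] 12.2 z [0.091 0.103 0.111]
side 716 [567.3 203.4] [ 67.3 134.9] 11.3 z [0.091 0.105 0.112]
```

>>> step_arm([
  [[0,0,2],[0,0,0]],
  [[2.8,0.6,0],[0,0,0]],
  [[2.8,0.6,0],[0,0,0]],
  [[2.8,0.6,0],[0,0,0]],
  [[0,0,-1.7],[0,0,0]],
  [[0,0,-1.7],[0,0,0]],
  [[0,0,-1.6],[0,0,0]],
  [[-0.6,-0.13,0],[0,0,0]],
  [[-0.3,-0.06,0],[0,0,0]],
  [[-0.3,-0.06,0],[0,0,0]],
])

```text
clock: 5.3
tool_pos: [0.612, 0.2081, 0.0854]
eef_rot: [0.994, 0.107, 0.001, -0.0]
contact_force: [-0.1, 0.6, -0.4]
opening: 0.5
finger_force: 0.0
```

>>> step_arm([
  [[-0.2,-0.04,0],[0,0,0]],
  [[-0.2,-0.04,0],[0,0,0]],
  [[-0.2,-0.04,0],[0,0,0]],
  [[-0.2,-0.04,0],[0,0,0]],
  [[-0.2,-0.04,0],[0,0,0]],
  [[0,0,0],[0,0,0]],
  [[0,0,0],[0,0,0]],
  [[0,0,0],[0,0,0]],
  [[0,0,0],[0,0,0]],
  [[0,0,0],[0,0,0]],
])

```text
clock: 6.3
tool_pos: [0.602, 0.2059, 0.0845]
eef_rot: [0.994, 0.107, 0.0, 0.0]
contact_force: [-0.2, -0.1, 0.5]
opening: 0.502
finger_force: 0.0
```

Run:
```python
from w import *
for n in("scene","side"): crates(n,.08,.33)
im,d,c=snap("scene"); a=cv2.resize(im[120:290,240:420],None,fx=2.2,fy=2.2)
im,d,c=snap("side"); b=cv2.resize(im[150:320,130:310],None,fx=2.2,fy=2.2)
cv2.imwrite("pics/t2.png",np.hstack([a,b])[:,:,::-1])
```

```text
scene 626 [580.1 203.9] [ 74.8 133.3] 16.6 z [0.091 0.103 0.112]
side 971 [567.6 203.4] [ 67.5 132.8] 11.8 z [0.091 0.106 0.112]
```

View pics/t2.png

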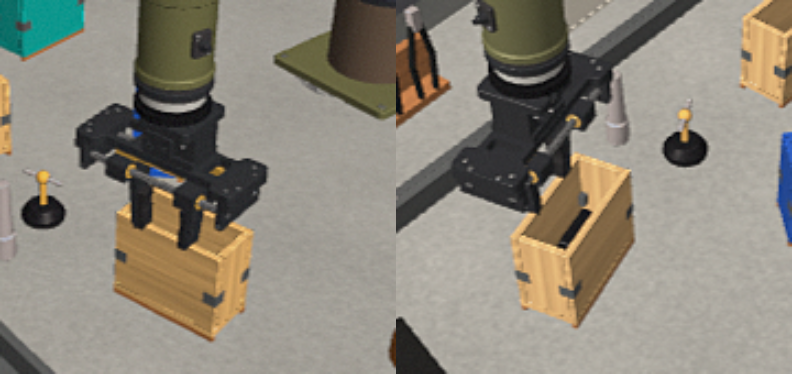

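Left panel: the fingertips (140,225 and 188,243) are outside the far wall, not yet pressing; the right panel shows the crate unmoved. I'll keep advancing.

>>> step_arm([
  [[-0.3,-0.06,0],[0,0,0]],
  [[-0.3,-0.06,0],[0,0,0]],
  [[-0.3,-0.06,0],[0,0,0]],
  [[-0.3,-0.06,0],[0,0,0]],
  [[-0.3,-0.06,0],[0,0,0]],
  [[-0.3,-0.06,0],[0,0,0]],
  [[-0.2,-0.04,0],[0,0,0]],
  [[0,0,0],[0,0,0]],
  [[0,0,0],[0,0,0]],
  [[0,0,0],[0,0,0]],
])

```text
clock: 7.5
tool_pos: [0.5821, 0.2019, 0.0846]
eef_rot: [0.994, 0.107, 0.0, 0.0]
contact_force: [0.0, -0.7, -0.4]
opening: 0.499
finger_force: 0.0
```

Run:
```python
from w import *
for n in("scene","side"): crates(n,.08,.33)
print(r.get_state()["contact_force"])
```

```text
scene 855 [572.8 201.6] [ 72.8 131.8] 12.7 z [0.09  0.104 0.112]
side 756 [565.7 203.7] [ 66.4 133. ] 10.2 z [0.091 0.106 0.112]
[-0.5574854   0.05125444  0.35822996]
```

Run:
```python
from h import *
for n in("scene","side"):
    im,d,c=snap(n);P=pts(d,c);V=im.max(-1)
    for zl,zh in((.07,.09),(.09,.11),(.115,.13),(.13,.15),(.15,.18)):
        m=(d>0)&(V<75)&(abs(P[...,0]-.58)<.12)&(abs(P[...,1]-.2)<.13)&(P[...,2]>zl)&(P[...,2]<zh)
        q=P[m]; 
        if len(q): print(n,zl,len(q),np.percentile(q[:,0],[2,50,98]).round(3),np.percentile(q[:,1],[2,50,98]).round(3))
im,d,c=snap("scene"); a=cv2.resize(im[120:290,240:420],None,fx=2.2,fy=2.2)
im,d,c=snap("side"); b=cv2.resize(im[150:320,130:310],None,fx=2.2,fy=2.2)
cv2.imwrite("pics/t3.png",np.hstack([a,b])[:,:,::-1])
```

```text
scene 0.09 1 [0.589 0.589 0.589] [0.177 0.177 0.177]
scene 0.115 91 [0.57  0.589 0.602] [0.17  0.181 0.239]
scene 0.13 118 [0.569 0.589 0.602] [0.168 0.181 0.24 ]
scene 0.15 165 [0.546 0.591 0.631] [0.123 0.177 0.287]
side 0.09 1 [0.581 0.581 0.581] [0.178 0.178 0.178]
side 0.115 51 [0.562 0.577 0.584] [0.171 0.18  0.237]
side 0.13 69 [0.562 0.577 0.587] [0.169 0.179 0.239]
side 0.15 107 [0.531 0.576 0.595] [0.119 0.235 0.292]
```

View pics/t3.png

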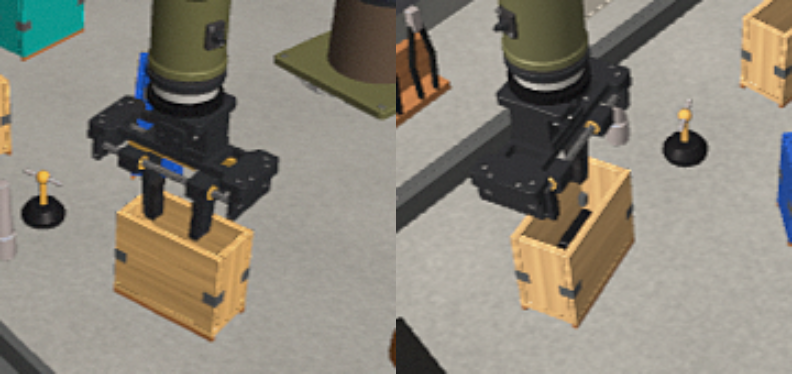

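Right panel: the tips (around 582,195) appear to be inside the crate now, though it has not moved. I'll check this by projecting the fingertip positions into these pictures.

Run:
```python
from h import *
c=r.calibration("scene"); f=210/np.tan(np.radians(c["fov_y"])/2)
def pr(X): 
    p=np.array(c["R"])@X+c["t"]; return ((p[0]/p[2]*f+c["cx"]-240)*2.2).round(), ((p[1]/p[2]*f+c["cy"]-120)*2.2).round()
ux=np.array([np.cos(.214),np.sin(.214),0]);uy=np.array([-ux[1],ux[0],0])
for tcp in([.602,.2059,.0845],[.5821,.2019,.0846]):
    print("TCP",tcp)
    for dy in(-.03,.03):
        for dx in(-.009,0,.009): print(dy,dx,pr(np.array(tcp)+dx*ux+dy*uy))
C=np.array([.5705,.202,0])
for z in (.0,.11):
    print("crate z",z,[pr(C+a*ux+b*uy+[0,0,z]) for a,b in((.0325,-.065),(.0325,.065),(-.0325,-.065),(-.0325,.065))])
```

```text
TCP [0.602, 0.2059, 0.0845]
-0.03 -0.009 (np.float64(146.0), np.float64(237.0))
-0.03 0 (np.float64(141.0), np.float64(241.0))
-0.03 0.009 (np.float64(136.0), np.float64(245.0))
0.03 -0.009 (np.float64(193.0), np.float64(260.0))
0.03 0 (np.float64(188.0), np.float64(264.0))
0.03 0.009 (np.float64(183.0), np.float64(268.0))
TCP [0.5821, 0.2019, 0.0846]
-0.03 -0.009 (np.float64(158.0), np.float64(228.0))
-0.03 0 (np.float64(153.0), np.float64(232.0))
-0.03 0.009 (np.float64(148.0), np.float64(236.0))
0.03 -0.009 (np.float64(205.0), np.float64(250.0))
0.03 0 (np.float64(200.0), np.float64(254.0))
0.03 0.009 (np.float64(195.0), np.float64(259.0))
crate z 0.0 [(np.float64(115.0), np.float64(290.0)), (np.float64(213.0), np.float64(341.0)), (np.float64(149.0), np.float64(261.0)), (np.float64(246.0), np.float64(309.0))]
crate z 0.11 [(np.float64(117.0), np.float64(211.0)), (np.float64(221.0), np.float64(260.0)), (np.float64(153.0), np.float64(183.0)), (np.float64(255.0), np.float64(229.0))]
```

Run:
```python
from h import *
s=r.get_state(); T=s["tool_pos"]; print(T.round(4))
ux=np.array([np.cos(.214),np.sin(.214),0]);uy=np.array([-ux[1],ux[0],0])
for n in("scene","side"):
    im,d,c=snap(n);P=pts(d,c)-[T[0],T[1],0];V=im.max(-1).astype(int); hs=cv2.cvtColor(im,cv2.COLOR_RGB2HSV)
    a=P@ux;b=P@uy;z=P[...,2]
    for nm,m in(("finger",(V<75)&(z>.118)&(z<.14)&(abs(a)<.05)&(abs(b)<.06)),("rimtop",(hs[...,0]>10)&(hs[...,0]<24)&(hs[...,1]>60)&(V>90)&(z>.105)&(z<.114)&(abs(a)<.1)&(abs(b)<.1)),("farwall",(hs[...,0]>10)&(hs[...,0]<24)&(hs[...,1]>60)&(z>.02)&(z<.09)&(a>.0)&(a<.05)&(abs(b)<.05))):
        m=m&(d>0)
        if m.sum()>5: print(n,nm,m.sum(),"a",(1000*np.percentile(a[m],[2,25,50,75,98])).round(1),"b",(1000*np.percentile(b[m],[2,50,98])).round(1))
```

```text
[0.582  0.2019 0.0845]
scene finger 138 a [-7.1  2.1 10.  12.3 14.6] b [-36.2 -23.3  35.9]
scene rimtop 387 a [-40.2 -33.   11.   20.6  25.3] b [-63.2  17.6  66.1]
scene farwall 841 a [19.8 22.  23.2 24.3 26.5] b [-47.9   1.7  47.5]
side finger 81 a [-13.3 -11.2 -10.   -7.8  -2.2] b [-30.3 -20.5  39. ]
side rimtop 399 a [-45.9 -42.2 -36.4  -6.5  17.6] b [-60.1  35.6  69.4]
side farwall 272 a [ 7.1 11.1 11.8 12.3 13.3] b [-46.4 -12.6  35.3]
```

>>> step_arm([
  [[0.2,0.04,0],[0,0,0]],
  [[0.2,0.04,0],[0,0,0]],
  [[0.2,0.04,0],[0,0,0]],
  [[0.2,0.04,0],[0,0,0]],
  [[0.2,0.04,0],[0,0,0]],
  [[0.2,0.04,0],[0,0,0]],
  [[0.2,0.04,0],[0,0,0]],
  [[0,0,0],[0,0,0]],
  [[0,0,0],[0,0,0]],
  [[0,0,0],[0,0,0]],
])

```text
clock: 8.9
tool_pos: [0.5958, 0.2047, 0.0845]
eef_rot: [0.994, 0.107, -0.0, 0.0]
contact_force: [0.0, 0.1, 0.4]
opening: 0.5
finger_force: 0.0
```

Run:
```python
from h import *
s=r.get_state(); T=s["tool_pos"]; print(T.round(4),s["contact_force"],s["moment"])
ux=np.array([np.cos(.214),np.sin(.214),0]);uy=np.array([-ux[1],ux[0],0])
for n in("scene","side"):
    im,d,c=snap(n);P=pts(d,c)-[.582,.2019,0];V=im.max(-1).astype(int); hs=cv2.cvtColor(im,cv2.COLOR_RGB2HSV)
    a=P@ux;b=P@uy;z=P[...,2]; w=(hs[...,0]>10)&(hs[...,0]<24)&(hs[...,1]>60)&(V>80)&(d>0)
    for z0 in(.01,.03,.05,.07,.09):
        m=w&(z>z0)&(z<z0+.02)&(abs(b)<.06)&(a>(0 if n=="scene" else -.07))&(a<(.06 if n=="scene" else -.03))
        if m.sum()>5: print(n,z0,m.sum(),"a",(1000*np.percentile(a[m],[10,50,90])).round(1))
```

```text
[0.5958 0.2047 0.0845] [0.0129293  0.07637517 0.35901726] [-0.00822342  0.03857306 -0.05155744]
scene 0.01 269 a [21.2 23.3 25.3]
scene 0.03 283 a [21.3 23.3 25. ]
scene 0.05 261 a [21.1 22.9 25.3]
scene 0.07 301 a [21.1 23.3 25.3]
scene 0.09 358 a [17.5 22.4 24.8]
side 0.01 156 a [-46.1 -45.2 -44.4]
side 0.03 158 a [-46.3 -45.2 -44.2]
side 0.05 146 a [-46.4 -45.2 -44.3]
side 0.07 174 a [-46.3 -45.2 -44.3]
side 0.09 262 a [-46.  -44.6 -38.7]
```

No force and no motion: the images suggest the real fingertips are about 25 mm higher than the reported TCP. I'll back off and measure the tip height against the cameras.

>>> step_arm([
  [[0,0,1],[0,0,0]],
  [[1.2,0.26,0],[0,0,0]],
  [[1.2,0.26,0],[0,0,0]],
  [[1.2,0.26,0],[0,0,0]],
  [[0.4,0.1,0],[0,0,0]],
  [[0,0,0],[0,0,0]],
  [[0,0,0],[0,0,0]],
  [[0,0,0],[0,0,0]],
  [[0,0,0],[0,0,0]],
  [[0,0,0],[0,0,0]],
])

```text
clock: 10.0
tool_pos: [0.6357, 0.2135, 0.0946]
eef_rot: [0.994, 0.107, -0.0, 0.0]
contact_force: [1.0, 0.3, 0.1]
opening: 0.498
finger_force: 0.0
```

```bash
cat > tip.py <<'E'
from h import *
s=r.get_state(); T=s["tool_pos"]; print(T.round(4),s["eef_rot"].round(3))
for n in("scene","side"):
    im,d,c=snap(n);P=pts(d,c)-T;V=im.max(-1)
    m=(d>0)&(V<75)&(abs(P[...,0])<.05)&(abs(P[...,1])<.06)&(P[...,2]<.06)&(P[...,2]>-.06)
    z=P[...,2][m]; print(n,m.sum(),np.histogram(z,np.arange(-.06,.061,.005))[0])
    for sg in(-1,1):
        q=P[m&(sg*P[...,1]>0)]
        if len(q)>5: print(sg,"low z",np.sort(q[:,2])[:6].round(3),q.mean(0).round(3))
E
python3 tip.py
```

```text
[0.6357 0.2135 0.0946] [ 0.994  0.107 -0.     0.   ]
scene 242 [ 0  0  2 10 12  3  0  0  0  0  0  0  0  0  0  0  2 16 28 30 36 33 34 36]
-1 low z [-0.043 -0.042 -0.042 -0.039 -0.038  0.025] [ 0.011 -0.027  0.04 ]
1 low z [-0.046 -0.045 -0.045 -0.044 -0.044 -0.043] [-0.007  0.035  0.029]
side 229 [46 29  0  1  1  1  0  0  0  0  0  0  0  0  0  0  0  9 25 22 27 22 25 21]
-1 low z [-0.06  -0.06  -0.059 -0.059 -0.058 -0.058] [-0.02  -0.029 -0.001]
1 low z [0.031 0.031 0.031 0.031 0.031 0.031] [-0.016  0.032  0.044]
```

Run:
```python
from h import *
T=r.get_state()["tool_pos"]
for n in("scene","side"):
    im,d,c=snap(n);P=pts(d,c)-T
    m=(d>0)&(abs(P[...,0])<.03)&(abs(P[...,1])<.06)&(P[...,2]<.06)&(P[...,2]>-.02)
    z=P[...,2][m]; print(n,np.histogram(z,np.arange(-.02,.061,.005))[0])
    print([ (np.round(P[v,u],3).tolist(),im[v,u].tolist()) for v,u in np.argwhere(m)[np.argsort(z)[:5]]])
```

```text
scene [29 27 22 16 24 17 28 12  4 21 36 36 32 37 40 41]
[([-0.029, -0.021, -0.02], [177, 137, 83]), ([-0.025, -0.024, -0.02], [162, 125, 78]), ([-0.021, -0.055, -0.02], [173, 135, 82]), ([-0.026, -0.032, -0.019], [178, 138, 84]), ([-0.018, -0.052, -0.019], [167, 131, 82])]
side [ 0  0  0  0  0  2  7  6  1 19 24 27 27 31 28 21]
[([-0.03, -0.026, 0.009], [240, 195, 125]), ([-0.022, -0.056, 0.01], [224, 182, 132]), ([-0.026, -0.055, 0.013], [243, 197, 129]), ([-0.028, -0.06, 0.014], [240, 196, 130]), ([-0.03, -0.037, 0.014], [242, 197, 127])]
```

>>> step_arm([
  [[0,0,-2.4],[0,0,0]],
  [[-0.8,-0.17,0],[0,0,0]],
  [[-0.8,-0.17,0],[0,0,0]],
  [[-0.7,-0.15,0],[0,0,0]],
  [[-0.5,-0.11,0.1],[0,0,0]],
  [[-0.5,-0.11,0.2],[0,0,0]],
  [[-0.5,-0.11,0.2],[0,0,0]],
  [[-0.5,-0.11,0.2],[0,0,0]],
  [[0,0,0],[0,0,0]],
  [[0,0,0],[0,0,0]],
])

```text
clock: 11.2
tool_pos: [0.5931, 0.2043, 0.0777]
eef_rot: [0.994, 0.107, 0.0, -0.0]
contact_force: [1.9, 0.6, 2.8]
opening: 0.496
finger_force: 1.2
```

```bash
cat > tilt.py <<'E'
from h import *
import sys
cx,cy,yaw=map(float,sys.argv[1:4])
s=r.get_state(); print(s["contact_force"].round(2))
ux=np.array([np.cos(yaw),np.sin(yaw),0]);uy=np.array([-ux[1],ux[0],0])
for n in("scene","side"):
    im,d,c=snap(n);P=pts(d,c)-[cx,cy,0];V=im.max(-1).astype(int); hs=cv2.cvtColor(im,cv2.COLOR_RGB2HSV)
    a=P@ux;b=P@uy;z=P[...,2]; w=(hs[...,0]>10)&(hs[...,0]<24)&(hs[...,1]>60)&(V>80)&(d>0)&(abs(b)<.075)&(abs(a)<.16)&(z>.008)
    q=np.c_[a[w],z[w],b[w]]*1000; pct=lambda v:np.percentile(v,[2,50,98]).round(0)
    print(n,len(q),"a",pct(q[:,0]),"z",pct(q[:,1]),"b",pct(q[:,2]))
    for z0 in range(10,130,20):
        m=(q[:,1]>z0)&(q[:,1]<z0+20)
        if m.sum()>5: print("  z",z0,"a",np.percentile(q[m,0],[3,97]).round(0))
E
python3 tilt.py .570 .202 .214
```

```text
[1.89 0.57 2.78]
scene 2633 a [-44.  20.  47.] z [ 14.  73. 194.] b [-63.  17.  64.]
  z 10 a [-25.  35.]
  z 30 a [-24.  31.]
  z 50 a [-28.  28.]
  z 70 a [-42.  24.]
  z 90 a [-48.  20.]
  z 110 a [-34.  35.]
side 2315 a [-54. -16.  15.] z [ 14.  85. 122.] b [-59.  21.  67.]
  z 10 a [-40.  23.]
  z 30 a [-43.  21.]
  z 50 a [-47.  14.]
  z 70 a [-51.  11.]
  z 90 a [-55.   6.]
  z 110 a [-51.   9.]
```

>>> step_arm([
  [[-0.9,-0.19,0.4],[0,0,0]],
  [[-0.9,-0.19,0.35],[0,0,0]],
  [[-0.95,-0.2,0.2],[0,0,0]],
  [[-0.95,-0.2,0.15],[0,0,0]],
  [[-0.95,-0.2,0],[0,0,0]],
  [[-0.95,-0.2,0],[0,0,0]],
  [[-0.95,-0.2,-0.1],[0,0,0]],
  [[-0.95,-0.2,-0.1],[0,0,0]],
  [[-0.9,-0.2,0],[0,0,0]],
  [[-0.9,-0.2,0],[0,0,0]],
])

```text
clock: 12.3
tool_pos: [0.4991, 0.1842, 0.0865]
eef_rot: [0.994, 0.107, -0.0, 0.0]
contact_force: [0.4, -0.0, -0.2]
opening: 0.5
finger_force: 0.0
```

```bash
python3 tilt.py .570 .202 .214
```

```text
[ 0.36 -0.03 -0.22]
scene 2538 a [-137.  -58.  -31.] z [ 10.  62. 202.] b [-63.  11.  63.]
  z 10 a [-130.  -34.]
  z 30 a [-128.  -34.]
  z 50 a [-137.  -31.]
  z 110 a [-78. -61.]
side 2910 a [-145. -101.  -40.] z [  9.  64. 128.] b [-59.  26.  67.]
  z 10 a [-145.  -45.]
  z 30 a [-144.  -45.]
  z 50 a [-144.  -41.]
  z 110 a [-87. -82.]
```

>>> step_arm([
  [[-1.42,-0.31,0.8],[1.69,-7.82,0]],
  [[-1.42,-0.31,0.8],[1.69,-7.82,0]],
  [[-1.42,-0.31,0.5],[1.69,-7.82,0]],
  [[-1.42,-0.31,0.5],[1.69,-7.82,0]],
  [[-1.42,-0.31,0.5],[1.69,-7.82,0]],
  [[-1.42,-0.31,0.5],[1.69,-7.82,0]],
  [[0,0,0],[0,0,0]],
  [[0,0,0],[0,0,0]],
  [[0,0,0],[0,0,0]],
  [[0,0,0],[0,0,0]],
])

```text
clock: 13.4
tool_pos: [0.4992, 0.1961, 0.2283]
eef_rot: [0.97, 0.089, 0.227, 0.015]
contact_force: [-0.4, 0.4, -0.2]
opening: 0.496
finger_force: 0.0
```

```bash
python3 - <<'E'
from h import *
im,d,c=snap("scene"); a=cv2.resize(im[120:290,240:420],None,fx=2.2,fy=2.2)
im,d,c=snap("side"); b=cv2.resize(im[150:320,130:310],None,fx=2.2,fy=2.2)
cv2.imwrite("pics/t4.png",np.hstack([a,b])[:,:,::-1])
E
python3 tilt.py .570 .202 .214
```

```text
[ 0.41 -1.45  0.02]
scene 2689 a [-138.  -68.  -31.] z [ 10.  63. 345.] b [-63.  11.  64.]
  z 10 a [-127.  -34.]
  z 30 a [-129.  -34.]
  z 50 a [-137.  -31.]
side 3085 a [-145.  -97.  -38.] z [ 9. 64. 68.] b [-60.  21.  67.]
  z 10 a [-145.  -45.]
  z 30 a [-144.  -45.]
  z 50 a [-144.  -38.]
```

View pics/t4.png

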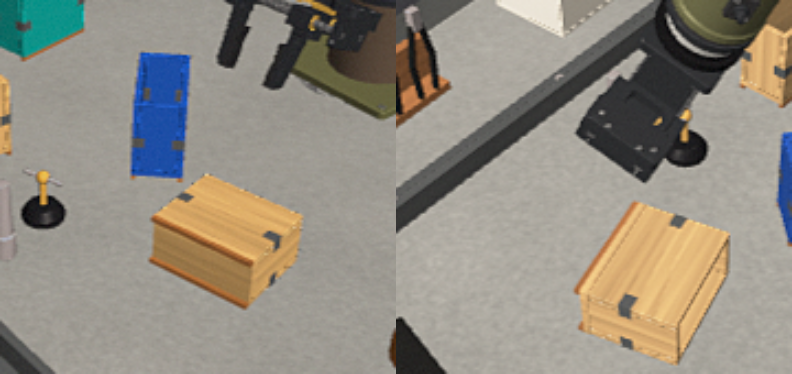

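Left panel: the crate lies on its near side and its underside (150–250, 220–300) is bare, so the left crate is plain and the right one must be stamped. The arm fell short of the tilted pose, so I'll check the joints.

Run:
```python
from plant import r
s=r.get_state(); print({k:s[k].round(3) for k in("q","qd","tool_pos","eef_rot")})
```

```text
{'q': array([-0.922,  0.484,  0.444,  2.266,  0.709,  0.043, -2.654]), 'qd': array([-0.011, -0.005,  0.005,  0.   ,  0.001, -0.001,  0.   ]), 'tool_pos': array([0.499, 0.197, 0.229]), 'eef_rot': array([0.97 , 0.09 , 0.227, 0.015])}
```

>>> step_arm([
  [[-1.95,-0.5,0],[-1.06,4.88,0]],
  [[-1.95,-0.5,0],[-1.06,4.88,0]],
  [[-1.95,-0.5,0],[-1.06,4.88,0]],
  [[-1.95,-0.5,0],[-1.06,4.88,0]],
  [[-1.95,-0.5,0],[-1.06,4.88,0]],
  [[0,0,-2],[0,0,0]],
  [[0,0,-2],[0,0,0]],
  [[0,0,-2],[0,0,0]],
  [[0,0,-2],[0,0,0]],
  [[0,0,-2],[0,0,0]],
])

```text
clock: 14.6
tool_pos: [0.4062, 0.173, 0.1266]
eef_rot: [0.994, 0.1, 0.022, 0.039]
contact_force: [-0.3, 0.5, -0.1]
opening: 0.502
finger_force: 0.0
```

```bash
cat > st.py <<'E'
from plant import r
import numpy as np
from scipy.spatial.transform import Rotation as R
s=r.get_state(); M=R.from_quat(s["eef_rot"]).as_matrix()
print("q",s["q"].round(3),"pos",s["tool_pos"].round(4),"toolz",M[:,2].round(3),"tooly",M[:,1].round(3),"F",s["contact_force"].round(1))
E
python3 st.py
```

```text
q [-0.502  0.619 -0.12   2.205  0.47   0.355 -2.414] pos [0.4062 0.173  0.1266] toolz [ 0.051 -0.073 -0.996] tooly [ 0.197 -0.977  0.081] F [-0.3  0.5 -0.1]
```

>>> step_arm([
  [[0,0,-2.1],[3.6,-5.8,0.6]],
  [[0,0,-2.1],[3.6,-5.8,0.6]],
  [[0,0,-2.1],[0,0,0]],
  [[0,0,-2.1],[0,0,0]],
  [[0,0,-2.1],[0,0,0]],
  [[0.6,0.1,0],[0,0,0]],
  [[0.5,0.1,0],[0,0,0]],
  [[0.4,0.1,0],[0,0,0]],
  [[0.2,0.05,0],[0,0,0]],
  [[0,0,0],[0,0,0]],
])

```text
clock: 15.6
tool_pos: [0.4607, 0.1925, 0.0799]
eef_rot: [0.992, 0.103, 0.077, 0.013]
contact_force: [-0.2, -0.7, 0.2]
opening: 0.499
finger_force: 0.0
```

```bash
python3 st.py; python3 tilt.py .570 .202 .214
```

```text
q [-0.571  0.735  0.03   2.202  0.732  0.103 -2.639] pos [0.4607 0.1925 0.0799] toolz [ 0.155 -0.01  -0.988] tooly [ 0.202 -0.979  0.041] F [-0.2 -0.7  0.2]
[-0.18 -0.72  0.21]
scene 2584 a [-139.  -65.  -31.] z [ 11.  62. 199.] b [-63.  10.  64.]
  z 10 a [-129.  -34.]
  z 30 a [-127.  -34.]
  z 50 a [-137.  -31.]
side 1947 a [-146. -118.  -39.] z [ 8. 63. 77.] b [-58.  50.  68.]
  z 10 a [-145.  -45.]
  z 30 a [-144.  -44.]
  z 50 a [-145.  -39.]
```

>>> step_arm([
  [[0,0,0.2],[-1.3,0.1,8.4]],
  [[0,0,0.2],[-1.3,0.1,8.4]],
  [[0,0,0.2],[-1.3,0.1,8.4]],
  [[0,0,0],[-1.3,0.1,8.4]],
  [[0,0,0],[-1.3,0.1,8.4]],
  [[0,0,0],[-1.3,0.1,8.4]],
  [[0,0,0],[-1.3,0.1,8.4]],
  [[0,0,0],[-1.3,0.1,8.4]],
  [[0,0,0],[-1.3,0.1,8.4]],
  [[0,0,0],[-1.3,0.1,8.4]],
])

```text
clock: 16.7
tool_pos: [0.46, 0.1923, 0.0855]
eef_rot: [0.659, 0.748, 0.046, 0.061]
contact_force: [0.2, -0.1, -0.3]
opening: 0.501
finger_force: 0.0
```

```bash
python3 st.py
```

```text
q [-0.34   0.734 -0.339  2.185  1.206  0.34  -1.621] pos [0.46   0.1923 0.0855] toolz [ 0.152 -0.011 -0.988] tooly [0.981 0.127 0.149] F [ 0.2 -0.1 -0.3]
```

>>> step_arm([
  [[0,0,0],[-1.3,0.1,8.4]],
  [[0,0,0],[-1.3,0.1,8.4]],
  [[0,0,0],[-1.3,0.1,8.4]],
  [[0,0,0],[-1.3,0.1,8.4]],
  [[0,0,0],[-1.3,0.1,8.4]],
  [[0,0,0],[-1.3,0.1,8.4]],
  [[0,0,0],[-1.3,0.1,8.4]],
  [[0,0,0],[-1.3,0.1,8.4]],
  [[0,0,0],[-1.3,0.1,8.4]],
  [[0,0,0],[-1.3,0.1,8.4]],
])

```text
clock: 17.7
tool_pos: [0.46, 0.1922, 0.0855]
eef_rot: [-0.019, 0.997, -0.008, 0.076]
contact_force: [-0.9, -0.3, 0.3]
opening: 0.505
finger_force: 0.0
```

```bash
python3 st.py
```

```text
q [-0.187  0.777 -0.595  2.175  1.3    0.523 -0.23 ] pos [0.46   0.1922 0.0855] toolz [ 0.151 -0.014 -0.988] tooly [-0.037  0.999 -0.019] F [-0.9 -0.3  0.3]
```

>>> step_arm([
  [[0,0,0.3],[1.6,-7.5,2.5]],
  [[0,0,0.3],[1.6,-7.5,2.5]],
  [[0,0,0.3],[1.6,-7.5,2.5]],
  [[0,0,0.3],[1.6,-7.5,2.5]],
  [[-0.8,-0.5,0],[0,0,0]],
  [[-0.9,-0.5,0],[0,0,0]],
  [[-0.9,-0.5,0],[0,0,0]],
  [[-0.9,-0.4,0],[0,0,0]],
  [[-0.9,-0.2,0],[0,0,0]],
  [[-0.9,-0.2,0],[0,0,0]],
])

```text
clock: 18.7
tool_pos: [0.4337, 0.1691, 0.0805]
eef_rot: [-0.064, 0.972, -0.008, 0.227]
contact_force: [5.2, -5.4, 6.5]
opening: 0.496
finger_force: 0.0
```

```bash
python3 st.py
```

```text
q [ 0.015  1.231 -1.474  2.557  1.734  1.605 -0.847] pos [0.4337 0.1691 0.0805] toolz [ 0.442  0.014 -0.897] tooly [-0.12   0.992 -0.044] F [ 5.2 -5.4  6.5]
```

```bash
python3 - <<'E'
from w import *
print(r.get_state()["contact_force"])
im,d,c=snap("scene"); im2,d2,c2=snap("side"); print(r.get_state()["contact_force"])
cv2.imwrite("pics/t5.png",np.hstack([im[20:340,190:480],im2[60:380,130:560]])[:,:,::-1])
E
python3 tilt.py .570 .202 .214
```

```text
[ 5.21583118 -5.37995539  6.49156499]
[ 1.11104337  1.40246018 -0.17422219]
[ 1.11  1.4  -0.17]
scene 2467 a [-138.  -61.  -31.] z [10. 62. 67.] b [-64.  10.  63.]
  z 10 a [-130.  -34.]
  z 30 a [-129.  -34.]
  z 50 a [-138.  -31.]
side 2435 a [-144.  -82.  -37.] z [ 9. 63. 68.] b [-58.  37.  67.]
  z 10 a [-144.  -45.]
  z 30 a [-144.  -43.]
  z 50 a [-142.  -37.]
```

View pics/t5.png

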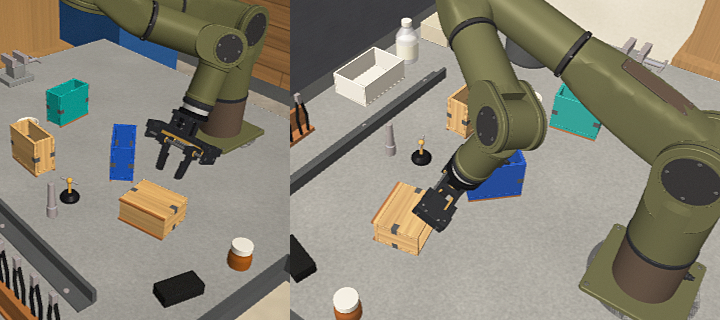

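>>> step_arm([
  [[-0.4,-0.1,0.2],[-0.85,3.9,2.5]],
  [[-0.4,-0.1,0.2],[-0.85,3.9,2.5]],
  [[-0.4,-0.1,0],[0,0,0]],
  [[-0.4,-0.1,0],[0,0,0]],
  [[-0.3,0,0],[0,0,0]],
  [[0,0,-0.5],[0,0,0]],
  [[0,0,-0.5],[0,0,0]],
  [[0,0,-0.5],[0,0,0]],
  [[0,0,-0.5],[0,0,0]],
  [[0,0,0],[0,0,0]],
])

```text
clock: 19.9
tool_pos: [0.4158, 0.1679, 0.0663]
eef_rot: [-0.11, 0.98, -0.004, 0.164]
contact_force: [-0.4, -0.4, 0.3]
opening: 0.502
finger_force: 0.0
```

```bash
python3 st.py
```

```text
q [ 0.083  1.199 -1.431  2.498  1.698  1.417 -0.637] pos [0.4158 0.1679 0.0663] toolz [ 0.322  0.027 -0.946] tooly [-0.214  0.976 -0.045] F [-0.4 -0.4  0.3]
```

>>> step_arm([
  [[0,0,-1.1],[0,0,0]],
  [[0,0,-1.1],[0,0,0]],
  [[0,0,-1.1],[0,0,0]],
  [[0,0,-1.2],[0,0,0]],
  [[0.5,0.1,0],[0,0,0]],
  [[0.5,0.1,0],[0,0,0]],
  [[0.3,0.1,0],[0,0,0]],
  [[0.3,0.05,0.2],[0,0,0]],
  [[0.3,0.05,0.5],[0,0,0]],
  [[0.3,0.05,0.5],[0,0,0]],
])

```text
clock: 20.9
tool_pos: [0.4385, 0.1725, 0.0349]
eef_rot: [-0.11, 0.98, -0.004, 0.164]
contact_force: [-1.2, -0.3, -0.5]
opening: 0.498
finger_force: 0.6
```

```bash
python3 st.py;  python3 tilt.py .570 .202 .214
```

```text
q [ 0.098  1.271 -1.371  2.442  1.787  1.425 -0.578] pos [0.4385 0.1725 0.0349] toolz [ 0.323  0.028 -0.946] tooly [-0.214  0.976 -0.044] F [-1.2 -0.3 -0.5]
[-1.18 -0.28 -0.52]
scene 2719 a [-153.  -61.  -23.] z [ 11.  66. 152.] b [-63.  10.  63.]
  z 10 a [-130.  -31.]
  z 30 a [-122.  -29.]
  z 50 a [-108.  -22.]
  z 70 a [-131.  -64.]
side 2529 a [-140.  -79.  -29.] z [15. 67. 77.] b [-60.  33.  67.]
  z 10 a [-142.  -43.]
  z 30 a [-140.  -38.]
  z 50 a [-130.  -28.]
  z 70 a [-129.  -64.]
```

>>> step_arm([
  [[0.71,0.15,0.8],[0,0,0]],
  [[0.71,0.15,0.8],[0,0,0]],
  [[0.84,0.18,0.68],[0,0,0]],
  [[0.84,0.18,0.68],[0,0,0]],
  [[0.93,0.2,0.5],[0,0,0]],
  [[0.93,0.2,0.5],[0,0,0]],
  [[1.0,0.22,0.35],[0,0,0]],
  [[1.0,0.22,0.35],[0,0,0]],
  [[1.05,0.23,0.2],[0,0,0]],
  [[0,0,0],[0,0,0]],
])

```text
clock: 22.0
tool_pos: [0.5199, 0.1902, 0.0837]
eef_rot: [-0.109, 0.98, -0.004, 0.166]
contact_force: [0.0, 0.9, -0.8]
opening: 0.502
finger_force: 0.0
```

```bash
python3 st.py;  python3 tilt.py .570 .202 .214
```

```text
q [ 0.187  1.173 -1.39   2.191  1.667  1.307 -0.236] pos [0.5199 0.1902 0.0837] toolz [ 0.325  0.028 -0.945] tooly [-0.212  0.976 -0.044] F [ 0.   0.9 -0.8]
[ 0.04  0.86 -0.76]
scene 3077 a [-72.  -4.  27.] z [ 28.  84. 201.] b [-62.   9.  64.]
  z 10 a [-34.  29.]
  z 30 a [-35.  28.]
  z 50 a [-41.  19.]
  z 70 a [-66.  10.]
  z 90 a [-72.  -1.]
  z 110 a [-48. -10.]
side 1138 a [-106.  -27.   13.] z [ 17.  90. 200.] b [-57.  65.  68.]
  z 10 a [-42.  21.]
  z 30 a [-46.  18.]
  z 50 a [-57.   9.]
  z 70 a [-64.  -2.]
  z 90 a [-73.  -8.]
  z 110 a [-49. -13.]
```

>>> step_arm([
  [[0.2,0,0.8],[0,0,0]],
  [[0.2,0,0.8],[0,0,0]],
  [[0.2,0,1.0],[0,0,0]],
  [[0,0,1.5],[0,0,0]],
  [[0,0,1.5],[0,0,0]],
  [[0,0,1.5],[0,0,0]],
  [[0,0,1.5],[0,0,0]],
  [[0,0,1.5],[0,0,0]],
  [[0,0,1.5],[0,0,0]],
  [[0,0,0],[0,0,0]],
])

```text
clock: 23.1
tool_pos: [0.5252, 0.1908, 0.2018]
eef_rot: [-0.11, 0.98, -0.003, 0.166]
contact_force: [-1.1, 0.2, -0.1]
opening: 0.501
finger_force: 0.0
```

```bash
python3 st.py;  python3 tilt.py .570 .202 .214
```

```text
q [ 0.248  0.915 -1.437  2.084  1.383  1.197 -0.02 ] pos [0.5252 0.1908 0.2018] toolz [ 0.327  0.03  -0.945] tooly [-0.214  0.976 -0.043] F [-1.1  0.2 -0.1]
[-1.13  0.2  -0.15]
scene 3111 a [-67.  32.  38.] z [ 11.  80. 319.] b [-62.   7.  64.]
  z 10 a [-22.  38.]
  z 30 a [-17.  38.]
  z 50 a [-25.  38.]
  z 70 a [-26.  37.]
  z 90 a [-28.  37.]
  z 110 a [-27.  37.]
side 2755 a [-83. -10.  29.] z [ 12.  79. 301.] b [-58.  17.  68.]
  z 10 a [-35.  26.]
  z 30 a [-35.  25.]
  z 50 a [-35.  25.]
  z 70 a [-35.  25.]
  z 90 a [-35.  29.]
  z 110 a [-35.  30.]
```

>>> step_arm([
  [[1.05,-4.0,0],[-0.2,1.9,-1.4]],
  [[1.05,-4.0,0],[-0.2,1.9,-1.4]],
  [[1.05,-4.0,0],[-0.2,1.9,-1.4]],
  [[1.05,-4.0,0],[-0.2,1.9,-1.4]],
  [[1.05,-4.0,0],[-0.2,1.9,-1.4]],
  [[1.05,-4.0,0],[-0.2,1.9,-1.4]],
  [[1.05,-4.0,0],[-0.2,1.9,-1.4]],
  [[1.05,-4.0,0],[-0.2,1.9,-1.4]],
  [[1.05,-4.0,0],[-0.2,1.9,-1.4]],
  [[1.05,-4.0,0],[-0.2,1.9,-1.4]],
])

```text
clock: 24.2
tool_pos: [0.6288, -0.2121, 0.1974]
eef_rot: [0.008, 1.0, -0.023, -0.005]
contact_force: [0.9, 0.8, 0.8]
opening: 0.497
finger_force: 0.0
```

```bash
python3 st.py;  python3 - <<'E'
from w import *
for n in("scene","side"): crates(n,.08,.33); crates(n,-.33,-.08)
E
```

```text
q [ 0.785  1.074 -1.349  1.432  1.077  1.478  0.994] pos [ 0.6288 -0.2121  0.1974] toolz [-0.01  -0.045 -0.999] tooly [ 0.016  0.999 -0.046] F [0.9 0.8 0.8]
scene 1024 [573.9 202.3] [ 71.8 133.2] 13.6 z [0.091 0.104 0.111]
scene 608 [ 576.  -211.9] [139.6  70. ] 87.6 z [0.09  0.103 0.112]
side 997 [567.6 203.9] [ 67.2 134.4] 12.7 z [0.091 0.106 0.112]
side 659 [ 569.5 -210.1] [136.8  68.6] 88.6 z [0.09  0.104 0.111]
```

>>> step_arm([
  [[0,0,-2.54],[1.3,-0.3,0]],
  [[0,0,-2.54],[1.3,-0.3,0]],
  [[0,0,-2.54],[0,0,0]],
  [[0,0,-2.54],[0,0,0]],
  [[0,0,-2.54],[0,0,0]],
  [[-0.42,0.01,0],[0,0,0]],
  [[-0.42,0.01,0],[0,0,0]],
  [[-0.42,0.01,0],[0,0,0]],
  [[-0.5,0.02,0.2],[0,0,0]],
  [[-0.5,0.02,0.25],[0,0,0]],
])

```text
clock: 25.4
tool_pos: [0.6076, -0.2089, 0.0783]
eef_rot: [0.008, 1.0, 0.0, 0.004]
contact_force: [1.9, 1.6, 0.5]
opening: 0.502
finger_force: 0.9
```

```bash
python3 st.py;  python3 tilt.py .573 -.211 -.033
```

```text
q [ 0.83   1.211 -1.295  1.594  1.208  1.299  0.89 ] pos [ 0.6076 -0.2089  0.0783] toolz [ 0.008  0.    -1.   ] tooly [0.016 1.    0.   ] F [1.9 1.6 0.5]
[1.93 1.61 0.48]
scene 1633 a [-33.  25.  74.] z [ 11.  72. 434.] b [-56.  39.  67.]
  z 10 a [-26.  36.]
  z 30 a [-26.  34.]
  z 50 a [-31.  33.]
  z 70 a [-32.  31.]
  z 90 a [-36.  30.]
  z 110 a [-34.  47.]
side 1939 a [-45. -15.  23.] z [ 12.  79. 183.] b [-60.  18.  68.]
  z 10 a [-38.  23.]
  z 30 a [-40.  23.]
  z 50 a [-42.  19.]
  z 70 a [-44.  17.]
  z 90 a [-45.  15.]
  z 110 a [-42.  20.]
```

>>> step_arm([
  [[-0.92,0.03,0.42],[0,0,0]],
  [[-0.92,0.03,0.42],[0,0,0]],
  [[-0.97,0.03,0.28],[0,0,0]],
  [[-0.97,0.03,0.25],[0,0,0]],
  [[-1.0,0.03,0.12],[0,0,0]],
  [[-1.0,0.03,0.08],[0,0,0]],
  [[-1.0,0.03,0],[0,0,0]],
  [[-1.0,0.03,0],[0,0,0]],
  [[-1.0,0.03,0],[0,0,0]],
  [[-1.0,0.03,0],[0,0,0]],
])

```text
clock: 26.5
tool_pos: [0.508, -0.2064, 0.092]
eef_rot: [0.008, 1.0, -0.0, 0.002]
contact_force: [-0.3, 0.4, -0.5]
opening: 0.498
finger_force: 0.0
```

```bash
python3 st.py;  python3 tilt.py .573 -.211 -.033
```

```text
q [ 0.955  1.139 -1.331  1.877  1.213  1.23   0.746] pos [ 0.508  -0.2064  0.092 ] toolz [ 0.004 -0.    -1.   ] tooly [ 0.016  1.    -0.   ] F [-0.3  0.4 -0.5]
[-0.26  0.35 -0.47]
scene 1707 a [-132.  -66.  -23.] z [ 11.  65. 432.] b [-60.  31.  67.]
  z 10 a [-134.  -33.]
  z 30 a [-129.  -30.]
  z 50 a [-126.  -26.]
  z 70 a [-133.  -71.]
side 1949 a [-146.  -97.  -40.] z [  9.  63. 198.] b [-59.  22.  69.]
  z 10 a [-146.  -44.]
  z 30 a [-146.  -46.]
  z 50 a [-146.  -41.]
```

>>> step_arm([
  [[-1.9,-0.12,0.6],[-0.1,-4.0,-0.2]],
  [[-1.9,-0.12,0.6],[-0.1,-4.0,-0.2]],
  [[-1.9,-0.12,0.3],[-0.1,-4.0,-0.2]],
  [[-1.9,-0.12,0],[-0.1,-4.0,-0.2]],
  [[-1.9,-0.12,0],[-0.1,-4.0,0]],
  [[0,0,0],[0,0,0]],
  [[0,0,-0.8],[0,0,0]],
  [[0,0,-0.8],[0,0,0]],
  [[0,0,-0.8],[0,0,0]],
  [[0,0,0],[0,0,0]],
])

```text
clock: 27.6
tool_pos: [0.4144, -0.2118, 0.0818]
eef_rot: [0.015, 0.984, -0.002, 0.175]
contact_force: [0.3, -0.6, -0.1]
opening: 0.496
finger_force: 0.0
```

```bash
python3 st.py;  python3 tilt.py .573 -.211 -.033
python3 - <<'E'
from h import *
im,d,c=snap("scene"); im2,d2,c2=snap("side")
cv2.imwrite("pics/t6.png",np.hstack([cv2.resize(im[60:240,150:370],None,fx=1.8,fy=1.8),cv2.resize(im2[60:240,230:450],None,fx=1.8,fy=1.8)])[:,:,::-1])
E
```

```text
q [ 1.192  1.127 -1.372  2.437  1.799  1.012  0.187] pos [ 0.4144 -0.2118  0.0818] toolz [ 0.345 -0.009 -0.939] tooly [0.03  1.    0.001] F [ 0.3 -0.6 -0.1]
[ 0.3  -0.61 -0.1 ]
scene 1551 a [-138.  -73.  -32.] z [10. 62. 67.] b [-61.  31.  67.]
  z 10 a [-133.  -35.]
  z 30 a [-136.  -36.]
  z 50 a [-137.  -32.]
side 1764 a [-146.  -94.  -39.] z [ 9. 62. 67.] b [-57.  27.  69.]
  z 10 a [-145.  -45.]
  z 30 a [-144.  -46.]
  z 50 a [-145.  -40.]
```

View pics/t6.png

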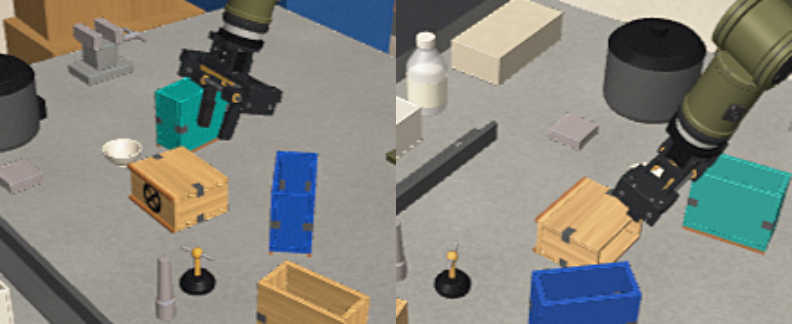

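Left panel: the right crate lies on its near side with the ring-and-cross stamp visible at (152,196). So this is the stamped crate. I'll tip it back now.

>>> step_arm([
  [[0,0,-1.5],[0,0,0]],
  [[0,0,-1.5],[0,0,0]],
  [[0,0,-1.5],[0,0,0]],
  [[0,0,-1.5],[0,0,0]],
  [[0.55,-0.02,0],[0,0,0]],
  [[0.5,-0.02,0],[0,0,0]],
  [[0.3,-0.01,0],[0,0,0]],
  [[0.3,-0.01,0.2],[0,0,0]],
  [[0.3,-0.01,0.5],[0,0,0]],
  [[0.3,-0.01,0.5],[0,0,0]],
])

```text
clock: 28.8
tool_pos: [0.4366, -0.2136, 0.0358]
eef_rot: [0.015, 0.984, -0.003, 0.176]
contact_force: [-0.5, -1.5, -0.2]
opening: 0.499
finger_force: 0.5
```

```bash
python3 st.py;  python3 tilt.py .573 -.211 -.033
```

```text
q [ 1.145  1.24  -1.312  2.398  1.908  1.067  0.169] pos [ 0.4366 -0.2136  0.0358] toolz [ 0.346 -0.012 -0.938] tooly [ 0.03   1.    -0.001] F [-0.5 -1.5 -0.2]
[-0.46 -1.54 -0.2 ]
scene 1706 a [-155.  -74.  -25.] z [ 11.  66. 151.] b [-61.  31.  67.]
  z 10 a [-133.  -31.]
  z 30 a [-130.  -30.]
  z 50 a [-127.  -24.]
  z 70 a [-132.  -68.]
side 1621 a [-143.  -83.  -30.] z [14. 64. 76.] b [-56.  41.  69.]
  z 10 a [-144.  -45.]
  z 30 a [-141.  -39.]
  z 50 a [-132.  -29.]
  z 70 a [-137.  -70.]
```

Tipping as before; I'll follow the same arc and then lift clear.

>>> step_arm([
  [[0.73,-0.02,0.8],[0,0,0]],
  [[0.73,-0.02,0.8],[0,0,0]],
  [[0.86,-0.03,0.68],[0,0,0]],
  [[0.86,-0.03,0.68],[0,0,0]],
  [[0.95,-0.03,0.5],[0,0,0]],
  [[0.95,-0.03,0.5],[0,0,0]],
  [[1.03,-0.03,0.4],[0,0,0]],
  [[1.03,-0.03,0.4],[0,0,0]],
  [[1.07,-0.03,0.3],[0,0,0]],
  [[0,0,0.2],[0,0,0]],
])

```text
clock: 29.9
tool_pos: [0.5206, -0.2157, 0.0884]
eef_rot: [0.015, 0.984, -0.003, 0.177]
contact_force: [-0.4, -0.2, 0.1]
opening: 0.495
finger_force: 0.0
```

>>> step_arm([
  [[0.2,0,0.8],[0,0,0]],
  [[0.2,0,0.8],[0,0,0]],
  [[0.2,0,1.0],[0,0,0]],
  [[0,0,1.2],[0,0,0]],
  [[0,0,1.2],[0,0,0]],
  [[-1,0,1.2],[0,0,0]],
  [[-1,0,1.2],[0,0,0]],
  [[-1,0,1.0],[0,0,0]],
  [[-1,0,0],[0,0,0]],
  [[0,0,0],[0,0,0]],
])

```text
clock: 30.9
tool_pos: [0.4825, -0.2163, 0.1715]
eef_rot: [0.015, 0.984, -0.004, 0.175]
contact_force: [-0.2, 0.3, 0.4]
opening: 0.5
finger_force: 0.0
```

```bash
python3 st.py;  python3 tilt.py .573 -.211 -.033
python3 - <<'E'
from w import *
for n in("scene","side"): crates(n,-.33,-.08)
E
```

```text
q [ 1.178  0.941 -1.41   2.198  1.452  0.907  0.499] pos [ 0.4825 -0.2163  0.1715] toolz [ 0.344 -0.012 -0.939] tooly [ 0.03   1.    -0.002] F [-0.2  0.3  0.4]
[-0.23  0.32  0.36]
scene 1889 a [-112.   13.   36.] z [ 11.  79. 288.] b [-62.  19.  67.]
  z 10 a [-26.  36.]
  z 30 a [-27.  37.]
  z 50 a [-25.  36.]
  z 70 a [-26.  36.]
  z 90 a [-29.  36.]
  z 110 a [-27.  35.]
side 1974 a [-118.  -17.   27.] z [ 11.  78. 259.] b [-59.  18.  69.]
  z 10 a [-37.  25.]
  z 30 a [-37.  25.]
  z 50 a [-37.  24.]
  z 70 a [-37.  24.]
  z 90 a [-37.  27.]
  z 110 a [-36.  27.]
scene 606 [ 575.4 -211.1] [138.2  69.5] 88.0 z [0.091 0.103 0.112]
side 665 [ 569.7 -207.9] [135.3  70.4] 88.1 z [0.091 0.104 0.112]
```

>>> step_arm([
  [[0.2,0.1,-1.0],[-0.1,-5,0]],
  [[0.2,0.1,-1.0],[-0.1,-5,0]],
  [[0.2,0.1,-1.0],[-0.1,-5,0]],
  [[0.2,0.1,-1.0],[-0.1,-5,0]],
  [[0.2,0.1,-1.5],[-0.1,-5,0]],
  [[0,0,-1.5],[0,0,0]],
  [[0,0,-1.5],[0,0,0]],
  [[0,0,-1.5],[0,0,0]],
  [[0,0,-1.5],[0,0,0]],
  [[0,0,-1.5],[0,0,0]],
])

```text
clock: 32.1
tool_pos: [0.4994, -0.214, 0.0406]
eef_rot: [0.014, 0.924, -0.002, 0.383]
contact_force: [0.1, -0.1, 0.8]
opening: 0.5
finger_force: 0.0
```

```bash
python3 st.py
```

```text
q [ 1.232  1.546 -1.372  2.543  2.514  1.314  0.06 ] pos [ 0.4994 -0.214   0.0406] toolz [ 0.708 -0.014 -0.707] tooly [0.028 1.    0.007] F [ 0.1 -0.1  0.8]
```

```bash
cat > low.py <<'E'
from h import *
for n in("scene","side"):
    im,d,c=snap(n);P=pts(d,c);h=cv2.cvtColor(im,cv2.COLOR_RGB2HSV)
    m=(d>0)&(h[...,0]>24)&(h[...,0]<45)&(h[...,1]>70)&(h[...,2]>25)&(np.hypot(P[...,0],P[...,1])>.17)&(P[...,2]>.02)
    q=P[m]; o=np.argsort(q[:,2])[:len(q)//60+5:3][:6]; print(n,len(q),q[o].round(3).tolist())
    t=(h[...,0]>78)&(h[...,0]<98)&(h[...,1]>120)&(P[...,2]>.09)&(d>0)&(P[...,2]<.13); print(" teal top",t.sum(),P[t].mean(0).round(3) if t.any() else "", P[t].max(0).round(3) if t.any() else "")
E
python3 low.py
```

```text
scene 5529 [[0.571, 0.395, 0.026], [0.645, 0.403, 0.028], [0.557, 0.663, 0.034], [0.614, 0.632, 0.046], [0.615, 0.652, 0.048], [0.554, 0.623, 0.048]]
 teal top 208 [ 0.349 -0.378  0.104] [0.902 0.332 0.13 ]
side 8848 [[0.323, -0.184, 0.176], [0.317, -0.186, 0.18], [0.324, -0.184, 0.181], [0.318, -0.182, 0.182], [0.329, -0.177, 0.183], [0.319, -0.183, 0.184]]
 teal top 214 [ 0.294 -0.335  0.102] [0.897 0.334 0.117]
```

>>> step_arm([
  [[0.9,0.1,-1.0],[0,0,0]],
  [[0.9,0.1,-1.0],[0,0,0]],
  [[0.9,0.1,-1.0],[0,0,0]],
  [[0.9,0.1,-1.0],[0,0,0]],
  [[0.4,0,0],[0,0,0]],
  [[0.4,0,0],[0,0,0]],
  [[0.4,0,0],[0,0,0]],
  [[0.4,0,0],[0,0,0]],
  [[0.4,0,0],[0,0,0]],
  [[0.4,0,0],[0,0,0]],
])

```text
clock: 33.2
tool_pos: [0.5589, -0.2102, 0.0022]
eef_rot: [0.013, 0.924, -0.002, 0.383]
contact_force: [-3.0, -0.4, 1.7]
opening: 0.504
finger_force: 1.7
```

```bash
python3 st.py; python3 tilt.py .573 -.211 -.033; python3 low.py
```

```text
q [ 1.172  1.616 -1.332  2.383  2.562  1.253  0.128] pos [ 0.5589 -0.2102  0.0022] toolz [ 0.708 -0.015 -0.706] tooly [0.026 1.    0.006] F [-3.  -0.4  1.7]
[-2.96 -0.42  1.67]
scene 1928 a [-84.  20.  45.] z [ 11.  78. 110.] b [-61.  21.  68.]
  z 10 a [-19.  45.]
  z 30 a [-23.  45.]
  z 50 a [-48.  44.]
  z 70 a [-102.   45.]
  z 90 a [-84.  44.]
  z 110 a [-19.  45.]
side 1814 a [-76.  -3.  36.] z [ 13.  80. 110.] b [-58.  26.  69.]
  z 10 a [-28.  34.]
  z 30 a [-28.  32.]
  z 50 a [-28.  33.]
  z 70 a [-110.   33.]
  z 90 a [-58.  37.]
  z 110 a [-29.  35.]
scene 5936 [[0.615, 0.409, 0.029], [0.58, 0.636, 0.046], [0.558, 0.649, 0.048], [0.903, 0.35, 0.104], [0.397, -0.176, 0.148], [0.391, -0.174, 0.153]]
 teal top 300 [ 0.362 -0.369  0.103] [0.906 0.228 0.129]
side 8641 [[0.376, -0.19, 0.137], [0.379, -0.186, 0.141], [0.385, -0.175, 0.142], [0.386, -0.177, 0.144], [0.381, -0.178, 0.145], [0.383, -0.176, 0.146]]
 teal top 326 [ 0.293 -0.355  0.102] [0.895 0.333 0.126]
```

>>> step_arm([
  [[0.9,-0.02,0],[0,0,0]],
  [[0.9,-0.02,0],[0,0,0]],
  [[0.9,-0.02,0],[0,0,0]],
  [[0.9,-0.02,0],[0,0,0]],
  [[0.9,-0.02,0],[0,0,0]],
  [[0.9,-0.02,0],[0,0,0]],
  [[0.9,-0.02,0],[0,0,0]],
  [[0.9,-0.02,0],[0,0,0]],
  [[0.9,-0.02,0],[0,0,0]],
  [[0.9,-0.02,0],[0,0,0]],
])

```text
clock: 34.4
tool_pos: [0.6497, -0.2124, 0.0018]
eef_rot: [0.014, 0.924, -0.002, 0.383]
contact_force: [-1.8, -0.5, -1.8]
opening: 0.5
finger_force: 0.8
```

```bash
python3 st.py
python3 - <<'E'
from w import *
for n in("scene","side"): crates(n,-.33,-.08)
E
```

```text
q [ 1.08   1.586 -1.344  2.157  2.493  1.122  0.194] pos [ 0.6497 -0.2124  0.0018] toolz [ 0.708 -0.015 -0.706] tooly [0.027 1.    0.006] F [-1.8 -0.5 -1.8]
scene 641 [ 675.3 -212.1] [139.5  68.5] 87.9 z [0.091 0.104 0.111]
side 639 [ 670.  -209.8] [136.5  69.3] 88.1 z [0.09  0.104 0.112]
```

>>> step_arm([
  [[0.7,-0.02,0],[0,0,0]],
  [[0.7,-0.02,0],[0,0,0]],
  [[0.7,-0.02,0],[0,0,0]],
  [[0.7,-0.02,0],[0,0,0]],
  [[0.7,-0.02,0],[0,0,0]],
  [[0.5,-0.01,0],[0,0,0]],
  [[0.2,0,0],[0,0,0]],
  [[0.2,0,0],[0,0,0]],
  [[0.1,0,0],[0,0,0]],
  [[0.1,0,0],[0,0,0]],
])

```text
clock: 35.5
tool_pos: [0.6949, -0.2135, 0.002]
eef_rot: [0.014, 0.923, -0.002, 0.383]
contact_force: [-4.2, -0.7, 2.5]
opening: 0.497
finger_force: 2.0
```

>>> step_arm([
  [[0.1,0,0],[0,0,0]],
  [[0.1,0,0],[0,0,0]],
  [[0.1,0,0],[0,0,0]],
  [[0.1,0,0],[0,0,0]],
  [[0.1,0,0],[0,0,0]],
  [[0,0,0],[0,0,0]],
  [[0,0,0],[0,0,0]],
  [[0,0,0],[0,0,0]],
  [[0,0,0],[0,0,0]],
  [[0,0,0],[0,0,0]],
])

```text
clock: 36.5
tool_pos: [0.7, -0.2134, 0.0019]
eef_rot: [0.014, 0.924, -0.002, 0.383]
contact_force: [-4.5, 0.6, 2.5]
opening: 0.499
finger_force: 2.0
```

```bash
python3 st.py; python3 tilt.py .720 -.212 -.03
python3 - <<'E'
from w import *
for n in("scene","side"): crates(n,-.33,-.08)
E
```

```text
q [ 1.025  1.573 -1.345  2.026  2.45   1.051  0.24 ] pos [ 0.7    -0.2134  0.0019] toolz [ 0.708 -0.015 -0.706] tooly [0.027 1.    0.006] F [-4.5  0.6  2.5]
[-4.5   0.56  2.54]
scene 1854 a [-89.   5.  38.] z [ 15.  83. 110.] b [-64.  24.  65.]
  z 10 a [-28.  27.]
  z 30 a [-26.  38.]
  z 50 a [-26.  38.]
  z 70 a [-72.  38.]
  z 90 a [-89.  37.]
  z 110 a [-79.  38.]
side 1663 a [-85. -10.  30.] z [ 13.  82. 111.] b [-62.  25.  67.]
  z 10 a [-35.  31.]
  z 30 a [-35.  30.]
  z 50 a [-35.  26.]
  z 70 a [-116.   27.]
  z 90 a [-64.  30.]
  z 110 a [-35.  28.]
scene 664 [ 724.5 -213.8] [137.2  68.5] 88.1 z [0.091 0.104 0.112]
side 628 [ 718.5 -211.4] [135.1  70.6] 88.2 z [0.091 0.104 0.111]
```

>>> step_arm([
  [[0.1,0,0],[0,0,0]],
  [[0.1,0,0],[0,0,0]],
  [[0.1,0,0],[0,0,0]],
  [[0,0,0],[0,0,0]],
  [[0,0,0],[0,0,0]],
  [[0,0,0],[0,0,0]],
  [[0,0,0],[0,0,0]],
  [[0,0,0],[0,0,0]],
  [[0,0,0],[0,0,0]],
  [[0,0,0],[0,0,0]],
])

```text
clock: 37.7
tool_pos: [0.7007, -0.2132, 0.0013]
eef_rot: [0.013, 0.924, -0.002, 0.382]
contact_force: [-16.5, -0.9, 9.2]
opening: 0.5
finger_force: 8.2
```

```bash
python3 st.py
python3 - <<'E'
from w import *
for n in("scene","side"): crates(n,-.33,-.08)
E
```

```text
q [ 1.023  1.572 -1.344  2.022  2.445  1.049  0.243] pos [ 0.7007 -0.2132  0.0013] toolz [ 0.706 -0.014 -0.708] tooly [0.026 1.    0.006] F [-16.5  -0.9   9.2]
scene 657 [ 724.2 -212.8] [137.6  69.2] 88.8 z [0.09  0.104 0.112]
side 627 [ 718.2 -210. ] [136.5  70.1] 87.5 z [0.091 0.103 0.112]
```

Force has jumped to 16.5 N: the crate is seated against the rail. I'll back off straight and then rise.

>>> step_arm([
  [[-0.3,0,0],[0,0,0]],
  [[-0.5,0,0],[0,0,0]],
  [[-1,0,0],[0,0,0]],
  [[-2,0,0.2],[0,0,0]],
  [[-2,0,0.5],[0,0,0]],
  [[-2,0,1],[0,0,0]],
  [[-1,0,2],[0,0,0]],
  [[0,0,3],[0,0,0]],
  [[0,0,3],[0,0,0]],
  [[0,0,3],[0,0,0]],
])

```text
clock: 38.8
tool_pos: [0.6144, -0.2133, 0.1294]
eef_rot: [0.014, 0.924, -0.002, 0.383]
contact_force: [-0.3, -1.1, -0.2]
opening: 0.501
finger_force: 0.0
```

```bash
python3 st.py
python3 - <<'E'
from m import *
ims=[]
for n in("scene","side"):
    im,d,c=snap(n); measure(n,im,d,c); ims.append(im)
cv2.imwrite("pics/end.png",cv2.resize(np.hstack([ims[0][60:330,120:480],ims[1][60:330,100:460]]),None,fx=1.1,fy=1.1)[:,:,::-1])
E
```

```text
q [ 1.122  1.295 -1.427  2.271  2.269  1.062  0.094] pos [ 0.6144 -0.2133  0.1294] toolz [ 0.708 -0.015 -0.707] tooly [0.027 1.    0.007] F [-0.3 -1.1 -0.2]
scene wood [152, 154, 48, 59, 1659] z [0.014 0.111] x [0.693 0.759] y [-0.277 -0.146] rect [ 725. -209.] [146.  70.] 89.3 TOP [ 725. -213.] [138.  68.] 88.4
scene wood [292, 205, 63, 68, 2939] z [0.009 0.11 ] x [0.531 0.618] y [0.14  0.271] rect [573. 202.] [ 74. 132.] 12.9 TOP [573. 202.] [ 74. 132.] 12.9
scene wood [155, 269, 101, 114, 1653] z [0.008 0.072] x [0.898 0.948] y [0.073 0.369] rect [923. 219.] [ 52. 303.] 0.5 TOP [935. 219.] [ 15. 302.] 0.1
scene wood [422, 274, 20, 17, 228] z [0.007 0.042] x [0.434 0.472] y [0.42  0.448] rect [456. 438.] [21. 46.] 59.3 TOP [456. 437.] [20. 46.] 59.3
scene blue [300, 144, 26, 57, 1179] z [0.01 0.11] x [0.336 0.46 ] y [-0.091  0.036] rect [394. -30.] [142.  63.] 44.8 TOP [393. -31.] [139.  63.] 45.3
scene teal [237, 98, 41, 48, 1075] z [0.008 0.11 ] x [0.262 0.399] y [-0.407 -0.326] rect [ 426. -285.] [407. 123.] 41.5 TOP [ 417. -275.] [407.  95.] 41.5
scene dark [121, 97, 55, 48, 16
[... 8550 characters left out ...]
] x [0.523 0.606] y [0.137 0.273] rect [568. 204.] [ 68. 135.] 12.9 TOP [568. 204.] [ 68. 133.] 12.9
side other [112, 294, 45, 47, 1096] z [0.014 0.033] x [0.563 0.665] y [0.371 0.435] rect [615. 402.] [ 51. 103.] 75.6 TOP [615. 402.] [ 51. 103.] 75.6
side other [17, 316, 169, 104, 1879] z [0.013 0.052] x [0.377 0.72 ] y [0.499 0.597] rect [557. 513.] [357.  97.] 13.1 TOP [557. 513.] [357.  96.] 13.0
side other [35, 346, 122, 74, 3893] z [0.014 0.02 ] x [0.436 0.677] y [0.531 0.599] rect [551. 565.] [ 71. 262.] 89.8 TOP [551. 565.] [ 71. 262.] 89.8
side other [173, 347, 30, 37, 850] z [0.014 0.063] x [0.414 0.462] y [0.403 0.451] rect [438. 426.] [52. 51.] 19.1 TOP [440. 424.] [48. 47.] 11.7
```

View pics/end.png

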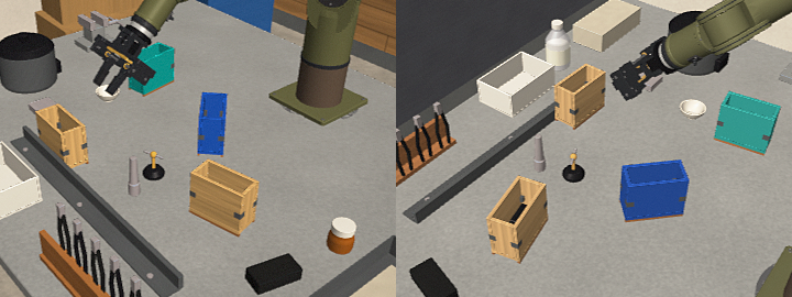

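The stamped crate stands against the rail (left panel 63,135; right panel 578,95). The plain crate is upright at its place (223,195), everything else is unmoved, and the arm is clear.

```bash
python3 -c "
from plant import r
print(r.finish_job())"
```

```text
the job is handed in; nothing more can be done
None
```

The job is handed in: both crates were tipped onto their near side and back, left then right; the stamped one (right) is now upright and flush against the rail, the plain one is back within about 1 mm of its start, and nothing else had moved, all by about 39 s on the clock.

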